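# Probe into the dry block's free well

### The job

Take the cordless temperature probe with the orange head out of its parking stand and lower it, held upright, into the free well of the dry block heater, the one with the blue ring, until its flange rests on the ring; do not drop it in. Let go of it there. Leave the black-headed probe and the red-capped tube where they are.

Things in the scene. Friction and masses are not known exactly. Their poses are not given: they have to be found in the camera images.
- probe_head (a point): Centre of the orange head (upright cylinder 24 mm across, 48 mm high; grip it from above, any yaw) of the loose 120 g probe. Under the head a 52 mm flange, 4 mm thick, its underside 28 mm below this point; below that a rod 14 mm across, 60 mm long. It stands in a 22 mm hole of a fixed white stand (64 x 160 x 72 mm high), flange on its top, 90 mm from the black probe. z points up the probe.
- well_mouth (a point): Centre of the free well's mouth, at the top of the blue ring round it (50 mm outside, 32 mm inside, 4 mm high), 94 mm above the worktop. The well is vertical, 32 mm across, 74 mm deep, in a fixed aluminium block in a white heater, which has two wells 80 mm apart; which is free varies. With the flange on the ring, the probe's head centre is 28 mm above this point. z points up.
- spare_head (a point): Centre of the black head of the other probe, otherwise just like the orange one; it stands in the other hole of the parking stand and stays there.
- tube: Sample tube with a red cap, 36 mm across and 12 mm high, that stands in the block's other well and stays there. Origin at the centre of the cap's underside, level with the block's top; z points up. It rises 8 mm above the blue ring.
There are look-alikes about, which are no part of the job. What is shaped like the part that bears probe_head but purple or turquoise is not meant.

How it is judged (in metres and radians):
On the way, in this order (a step that is already met when the one before it is completed fails the run):
1. the orange-headed probe is out of the stand, its rod's tip above the stand's top (height (world z) of probe_head above 0.165 m and contact force between the fingers and probe above 0.5 N), for 0.05 s.
2. still held, its rod is at least 35 mm deep in the free well (z of probe_head in the frame of well_mouth below 0.053 m and horizontal distance between probe_head and well_mouth below 0.02 m and contact force between the fingers and probe above 0.5 N).
At the end, for the whole second after the job is handed in: The orange-headed probe stands at rest in the free well, released, upright within 10 degrees, its flange on the blue ring (head centre 20 to 35 mm above the well's mouth, within 15 mm of its axis) (z of probe_head in the frame of well_mouth between 0.02 and 0.035 m and horizontal distance between probe_head and well_mouth below 0.015 m and angle between probe_head's own z axis and vertical below 0.17 rad and linear speed of probe below 0.02 m/s); the robot touches nothing.
It fails at once if the black-headed probe is moved by more than 20 mm (distance of spare_head from where it was at the start of the episode above 0.02 m).
It fails at once if the red-capped tube is moved by more than 15 mm (distance of tube from where it was at the start of the episode above 0.015 m).
It also fails if it takes over 40 s, if anything falls off the work surface, if the arm or the gripper's body presses on something with over 40 N, if the wrist force passes 120 N, or if a joint passes its speed limit or range.

### The arm

A 6-joint arm with a two-finger parallel gripper is mounted at the origin on a cart in front of the work surface, level with it; the furniture and walls round the work are solid. World frame = base frame: x ahead of the robot, y to its left, z up, the work surface at z = 0. Lengths are in m, angles in degrees, forces in N, time in s.
With the tool pointing down it reaches from about 0.225 to 0.875 m from the base axis. Payload 3.4 kg.
Tool frame: the origin (TCP) lies on the centre line of the jaws, within the pads' length; the fingertips stand 17 mm ahead of it and the grasp point (between the pads) lies 2 mm behind it (bot.nose_length is the z of the fingertips in the tool frame, in m); z points along the fingers, y is the line along which they close (so a half turn about z gives the same grasp; the last joint's range is limited). The gripper opens to 85 mm and grips with 20 to 120 N. Pads are 22 mm wide; open, the fingers measure 114 mm over their backs; the gripper's body (76 mm by 85 mm) begins 54 mm behind the grasp point. The pads swing forward as they close: fully open they stand 13 mm farther back than shut.
Start: joints at [65.088, 15.808, 86.224, -0, 77.962, -6.933], TCP at [0.178, 0.547, 0.248] pointing down, gripper open.
Joint ranges: [-165.64, 165.64], [-43.16, 119.46], [12.63, 154.43], [-67.54, 247.53], [6.08, 155.33], [-154.97, 154.97]. Speed limits (degrees/s): [147.25, 147.25, 180, 180, 180, 180].

### API

Orientations are given as a 3x3 rotation matrix whose columns are the frame's x, y, z axes.
In Python, from plant import bot gives the robot as it stands. The module is installed in compiled form; this text tells all that it offers.
- The arm moves only by the tool play_rows, never from a script. Its argument "deltas" is a list of rows, each an object with "delta_pos": the shift along the tool's x, y, z in mm, a list of three; "spin": the turn about the tool's z in rad; "grip": the finger opening in mm, from 0 to 85.4. In form: [{"delta_pos": [dx, dy, dz], "spin": spin, "grip": grip}, ...]. A call has exactly 10 rows; each row shifts and turns the commanded pose from where the row before left it, along the tool's axes as they then stand; what a row does not reach is not made up. A row lasts 1/10 s, in which the tool goes at most 50 mm and 8.59 degrees, less where a joint would pass 70% of its speed; a pose out of reach is approached as far as the arm can. A call with a gripper value outside its range is refused whole. The fingers move at their own pace and stop on an object; "force" is the grip in N (left out, the last holds). Time passes only in rows, so rows that do not move let the fingers close, or fill a call up. It gives the time, the measured TCP pose, the force, the opening and the grip force at its end, in the units of the state.
- bot.sense(): the state, without advancing time (a new reading comes with each control period).
- bot.read_camera(name): name is "side" or "top" or "wrist"; returns a dict with "frame" (400x640x3 uint8, red, green, blue), "z_map" (400x640 float32, m along the optical axis (not along the pixel's ray), 0 where there is no reading), "intrinsics" (3x3 intrinsics, pixels), "R" (3x3) and "t" (3): a world point X has camera coordinates R X + t. Camera axes: x right, y down, z forward; pixel columns grow to the right and rows downward; lengths in m; the calibration is good to about 2 mm. A picture is of the moment at which its call begins.
- bot.sign_off(): hands the job in; it is judged then, once.
The state is a dict: "time": time; "q": joint angles; "qvel": joint speeds; "joint_torque": joint torques, N m; "position": TCP position; "orientation": TCP orientation; "contact_force": force on the tool from outside, world axes, zero at the start; "moment": the same for the moment, N m; "opening": finger opening in m; "grip_force": force on a finger pad.
Only numpy, scipy, OpenCV 4.12 (cv2) and the standard library are available. Lean on these libraries where they do the work, as an engineer would, in place of code of your own. Each camera call takes 0.05 s, during which the arm holds its last target. There are 200 camera calls.

## Working session

There is one attempt and no reset: what is moved stays moved. The work goes in short steps, Python scripts to look and compute and a tool call to move; the robot and the scene stay as the last step left them, time stands still between calls to the robot, and variables do not carry over. Pictures are saved under pics/ and viewed, at most 10 in all, crops included, and the job is handed in when it is done.

Besides the shell and the picture viewer there is one more tool, called by a JSON object that holds its "fn" and its "kwargs", one argument or row to a line. play_rows: Moves the arm, as the interface text tells. Its arguments: {"type":"object","properties":{"deltas":{"type":"array","items":{"type":"object","properties":{"delta_pos":{"type":"array","items":{"type":"number"}},"spin":{"type":"number"},"grip":{"type":"number"}}}},"force":{"type":"number"}},"required":["deltas"]}

```bash
mkdir -p pics; cat > h.py <<'E'
import numpy as np, cv2
from plant import bot
def cam(n):
    c=bot.read_camera(n); z=c["z_map"]; v,u=np.mgrid[:400,:640]
    P=np.stack([(u-c["intrinsics"][0,2])/c["intrinsics"][0,0]*z,(v-c["intrinsics"][1,2])/c["intrinsics"][1,1]*z,z],-1)
    W=(P-c["t"])@c["R"]
    return c["frame"],W,z>0
E
python3 - <<'E'
from h import *
for n in ("top","side"):
    f,W,ok=cam(n); np.savez(n,f=f,W=W,ok=ok); cv2.imwrite(f"pics/{n}0.png",f[:,:,::-1])
s=bot.sense(); print(s["time"],s["orientation"],s["position"],s["opening"])
E
```

```text
0.1 [[-9.51173507e-01  3.08655861e-01 -7.20742352e-04]
 [ 3.08656638e-01  9.51172228e-01 -1.57247592e-03]
 [ 2.00196199e-04 -1.71815935e-03 -9.99998504e-01]] [0.17728965 0.54650973 0.24749292] 0.08557996521032125
```

View pics/top0.png

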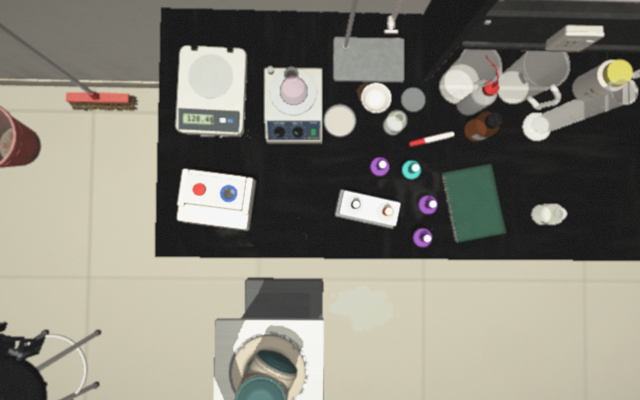

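View pics/side0.png

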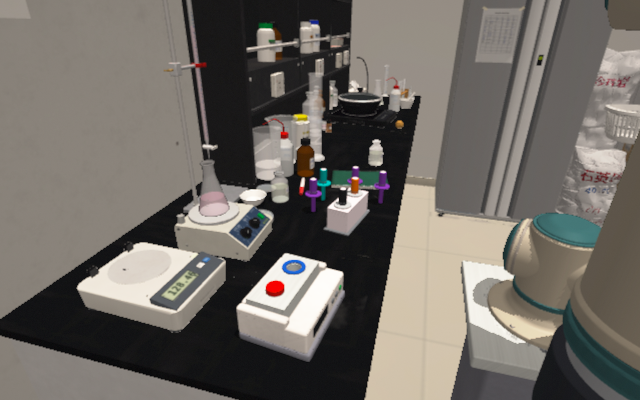

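Top view: the stand is at about (367,208), with the black head at (355,203) and the orange one at (388,210). The heater is at about (216,200), with the red cap at (199,189) and the blue ring at (229,193). Purple and turquoise look-alikes stand around the stand.

```bash
python3 - <<'E'
from h import *
big=[]
for n in ("top","side"):
    d=np.load(n+".npz"); f,W,ok=d["f"],d["W"],d["ok"]
    h=cv2.cvtColor(f,cv2.COLOR_RGB2HSV).astype(int); H,S,V=h[...,0],h[...,1],h[...,2]
    for k,m in dict(orange=(H>4)&(H<16)&(S>120)&(V>90),blue=(H>103)&(H<125)&(S>140)&(V>80),red=((H<4)|(H>176))&(S>160),black=(V<60),white=(V>170)&(S<40),purple=(H>130)&(H<155)&(S>100),turq=(H>80)&(H<95)&(S>100)).items():
        m=(m&ok&(W[...,2]>.04)&(W[...,2]<.25)&(abs(W[...,1])<.7)&(W[...,0]>.2)&(W[...,0]<.75)).astype(np.uint8)
        c,l,s,ce=cv2.connectedComponentsWithStats(m)
        for i in range(1,c):
            if s[i,4]>8:
                p=W[l==i]; print(n,k,s[i,4],ce[i].round(),"med",np.median(p,0).round(3),"mid",((p.min(0)+p.max(0))/2).round(3),"zmax",p[:,2].max().round(3))
f=np.load("top.npz")["f"]; g=np.load("side.npz")["f"]
a=cv2.resize(f[160:260,170:450],None,fx=2.8,fy=2.8,interpolation=2); b=cv2.resize(g[160:280,240:400],None,fx=2.6,fy=2.6,interpolation=2)
o=np.zeros((a.shape[0]+b.shape[0],max(a.shape[1],b.shape[1]),3),np.uint8); o[:a.shape[0],:a.shape[1]]=a; o[a.shape[0]:,:b.shape[1]]=b
cv2.imwrite("pics/crop.png",o[:,:,::-1])
W=np.load("top.npz")["W"]
for y,x in[(193,229),(189,199),(203,355),(210,388)]: print((x,y),W[y-1:y+2,x-1:x+2].reshape(-1,3).round(3).tolist())
E
```

```text
top orange 218 [477. 128.] med [ 0.707 -0.581  0.096] mid [ 0.709 -0.586  0.078] zmax 0.116
top orange 9 [384. 212.] med [ 0.468 -0.316  0.112] mid [ 0.469 -0.317  0.106] zmax 0.118
top blue 53 [228. 194.] med [0.51  0.11  0.094] mid [0.516 0.109 0.095] zmax 0.1
top red 81 [199. 189.] med [0.525 0.187 0.101] mid [0.526 0.186 0.101] zmax 0.107
top black 221 [493. 120.] med [ 0.716 -0.603  0.145] mid [ 0.724 -0.612  0.126] zmax 0.152
top black 10 [476. 116.] med [ 0.742 -0.582  0.077] mid [ 0.741 -0.582  0.078] zmax 0.098
top black 75 [279. 131.] med [ 0.691 -0.029  0.076] mid [ 0.691 -0.025  0.071] zmax 0.086
top black 72 [298. 132.] med [ 0.692 -0.079  0.074] mid [ 0.692 -0.078  0.071] zmax 0.084
top white 663 [292. 116.] med [ 0.735 -0.062  0.085] mid [ 0.711 -0.065  0.073] zmax 0.102
top white 276 [211. 127.] med [0.694 0.164 0.061] mid [0.717 0.173 0.061] zmax 0.078
top white 267 [395. 122.] med [ 0.721 -0.351  0.077] mid [ 0.726 -0.354  0.074] zmax 0.105
top white 27 [222. 120.] med [0.722 0.133 0.073] mid [0.722 0.132 0.072] zmax 0.08
top white 9 [199. 123.] med [0.713 0.199 0.0
[... 3189 characters left out ...]
, 0.018], [0.517, 0.119, 0.012]]
(199, 189) [[0.528, 0.189, 0.101], [0.528, 0.186, 0.103], [0.528, 0.183, 0.106], [0.525, 0.19, 0.099], [0.525, 0.187, 0.099], [0.525, 0.183, 0.104], [0.522, 0.189, 0.101], [0.522, 0.186, 0.103], [0.522, 0.184, 0.101]]
(355, 203) [[0.493, -0.233, 0.124], [0.493, -0.236, 0.123], [0.493, -0.238, 0.123], [0.49, -0.233, 0.128], [0.49, -0.235, 0.128], [0.491, -0.239, 0.123], [0.488, -0.233, 0.124], [0.488, -0.235, 0.127], [0.488, -0.238, 0.126]]
(388, 210) [[0.475, -0.322, 0.123], [0.475, -0.324, 0.125], [0.475, -0.328, 0.124], [0.473, -0.323, 0.12], [0.473, -0.325, 0.124], [0.473, -0.328, 0.123], [0.47, -0.323, 0.121], [0.47, -0.325, 0.121], [0.47, -0.328, 0.122]]
```

View pics/crop.png

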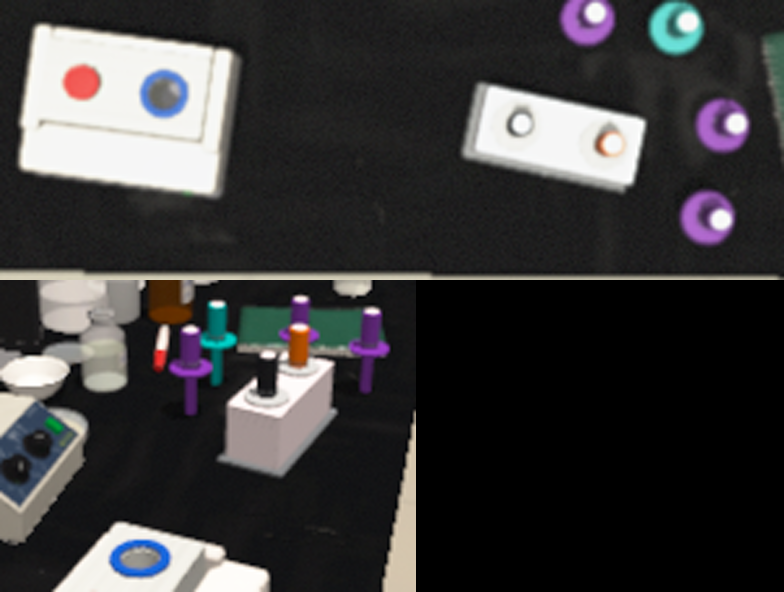

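The crop confirms this: orange head at about (0.472,-0.323), free blue-ringed well at (0.516,0.109), red cap at (0.526,0.187). I'll go above the orange probe first.

{"fn": "play_rows", "kwargs": {
  "deltas": [
    {"delta_pos": [-27, -37, 0], "spin": 0, "grip": 85},
    {"delta_pos": [-27, -37, 0], "spin": 0, "grip": 85},
    {"delta_pos": [-27, -37, 0], "spin": 0, "grip": 85},
    {"delta_pos": [-27, -37, 0], "spin": 0, "grip": 85},
    {"delta_pos": [-27, -37, 0], "spin": 0, "grip": 85},
    {"delta_pos": [-27, -37, 0], "spin": 0, "grip": 85},
    {"delta_pos": [-27, -37, 0], "spin": 0, "grip": 85},
    {"delta_pos": [-27, -37, 0], "spin": 0, "grip": 85},
    {"delta_pos": [-27, -37, 0], "spin": 0, "grip": 85},
    {"delta_pos": [-27, -37, 0], "spin": 0, "grip": 85}
  ],
  "force": 40
}}

```text
time: 1.1
position: [0.3199, 0.11, 0.2483]
orientation: [[-0.951, 0.308, 0.0], [0.308, 0.951, 0.0], [-0.0, 0.0, -1.0]]
contact_force: [0.7, 0.5, 0.1]
opening: 0.0855
grip_force: 0.0
```

{"fn": "play_rows", "kwargs": {
  "deltas": [
    {"delta_pos": [-27, -37, 0], "spin": 0, "grip": 85},
    {"delta_pos": [-27, -37, 0], "spin": 0, "grip": 85},
    {"delta_pos": [-27, -37, 0], "spin": 0, "grip": 85},
    {"delta_pos": [-27, -37, 0], "spin": 0, "grip": 85},
    {"delta_pos": [-27, -37, 0], "spin": 0, "grip": 85},
    {"delta_pos": [-27, -37, 0], "spin": 0, "grip": 85},
    {"delta_pos": [-27, -37, 0], "spin": 0, "grip": 85},
    {"delta_pos": [-27, -37, 0], "spin": 0, "grip": 85},
    {"delta_pos": [-27, -37, 0], "spin": 0, "grip": 85},
    {"delta_pos": [-27, -37, 0], "spin": 0, "grip": 85}
  ]
}}

```text
time: 2.1
position: [0.4627, -0.3254, 0.2478]
orientation: [[-0.951, 0.309, -0.0], [0.309, 0.951, 0.001], [0.001, 0.001, -1.0]]
contact_force: [1.1, 0.5, -0.6]
opening: 0.0849
grip_force: 0.0
```

{"fn": "play_rows", "kwargs": {
  "deltas": [
    {"delta_pos": [0, 0, 0], "spin": 0.146, "grip": 85},
    {"delta_pos": [0, 0, 0], "spin": 0.146, "grip": 85},
    {"delta_pos": [0, 0, 0], "spin": 0.146, "grip": 85},
    {"delta_pos": [0, 0, 0], "spin": 0.146, "grip": 85},
    {"delta_pos": [0, 0, 0], "spin": 0.146, "grip": 85},
    {"delta_pos": [0, 0, 0], "spin": 0.146, "grip": 85},
    {"delta_pos": [0, 0, 0], "spin": 0.146, "grip": 85},
    {"delta_pos": [0, 0, 0], "spin": 0.146, "grip": 85},
    {"delta_pos": [0, 0, 0], "spin": 0.146, "grip": 85},
    {"delta_pos": [0, 0, 0], "spin": 0.146, "grip": 85}
  ]
}}

```text
time: 3.1
position: [0.4625, -0.3234, 0.2477]
orientation: [[0.207, 0.978, -0.001], [0.978, -0.207, 0.001], [0.001, -0.001, -1.0]]
contact_force: [0.4, -0.4, 0.7]
opening: 0.0849
grip_force: 0.0
```

```bash
cat > w.py <<'E'
from h import *
import sys
f,W,ok=cam("wrist"); cv2.imwrite(f"pics/{sys.argv[1]}.png",f[:,:,::-1])
h=cv2.cvtColor(f,cv2.COLOR_RGB2HSV).astype(int); H,S,V=h[...,0],h[...,1],h[...,2]
for k,m in dict(orange=(H>4)&(H<16)&(S>120)&(V>90),blue=(H>103)&(H<125)&(S>140)&(V>80),red=((H<4)|(H>176))&(S>160),top=(W[...,2]>.118)&(W[...,2]<.13)).items():
    m=(m&ok).astype(np.uint8); c,l,s,ce=cv2.connectedComponentsWithStats(m)
    for i in range(1,c):
        if s[i,4]>60:
            p=W[l==i]; print(k,s[i,4],ce[i].round(),np.median(p,0).round(3),"mid",((p.min(0)+p.max(0))/2).round(4),"ext",np.ptp(p,0).round(3),"z",p[:,2].max().round(3))
s=bot.sense(); print(s["time"],s["position"].round(4),s["orientation"].round(4).tolist(),s["opening"],s["grip_force"])
E
python3 w.py w1
```

```text
orange 437 [331. 186.] [ 0.471 -0.317  0.117] mid [ 0.4695 -0.3249  0.1027] ext [0.023 0.022 0.044] z 0.125
orange 740 [530. 305.] [ 0.709 -0.576  0.022] mid [ 0.7107 -0.5916  0.0292] ext [0.051 0.039 0.051] z 0.055
red 445 [500. 210.] [ 0.676 -0.429  0.013] mid [ 0.6822 -0.4324  0.0068] ext [0.031 0.05  0.019] z 0.016
top 715 [332.  88.] [ 0.488 -0.238  0.124] mid [ 0.4878 -0.2378  0.1228] ext [0.023 0.023 0.007] z 0.126
top 524 [332. 194.] [ 0.47  -0.324  0.123] mid [ 0.4697 -0.3253  0.1219] ext [0.023 0.023 0.008] z 0.126
top 161 [599. 372.] [ 0.717 -0.586  0.126] mid [ 0.7209 -0.5877  0.1241] ext [0.026 0.009 0.012] z 0.13
3.15 [ 0.4625 -0.3234  0.2477] [[0.2111, 0.9775, -0.0008], [0.9775, -0.2111, 0.0009], [0.0007, -0.0009, -1.0]] 0.08495800399844645 0.0
```

View pics/w1.png

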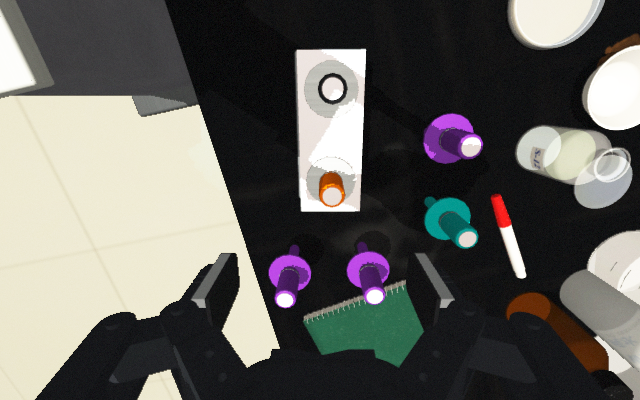

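The wrist view shows the orange head at (332,194) and the black one at (332,88), both clear between the open fingers' path. I'll descend and grip.

{"fn": "play_rows", "kwargs": {
  "deltas": [
    {"delta_pos": [0, 7.3, 0], "spin": 0, "grip": 85},
    {"delta_pos": [0, 0, 20], "spin": 0, "grip": 85},
    {"delta_pos": [0, 0, 20], "spin": 0, "grip": 85},
    {"delta_pos": [0, 0, 20], "spin": 0, "grip": 85},
    {"delta_pos": [0, 0, 20], "spin": 0, "grip": 85},
    {"delta_pos": [0, 0, 20], "spin": 0, "grip": 85},
    {"delta_pos": [0, 0, 20], "spin": 0, "grip": 85},
    {"delta_pos": [0, 0, 15], "spin": 0, "grip": 85},
    {"delta_pos": [0, 0, 9], "spin": 0, "grip": 85},
    {"delta_pos": [0, 0, 0], "spin": 0, "grip": 85}
  ]
}}

```text
time: 4.15
position: [0.4695, -0.3246, 0.1029]
orientation: [[0.2, 0.98, -0.002], [0.98, -0.2, 0.002], [0.002, -0.002, -1.0]]
contact_force: [-1.5, 0.1, -0.4]
opening: 0.0854
grip_force: 0.0
```

{"fn": "play_rows", "kwargs": {
  "deltas": [
    {"delta_pos": [0, 0, 0], "spin": 0, "grip": 60},
    {"delta_pos": [0, 0, 0], "spin": 0, "grip": 45},
    {"delta_pos": [0, 0, 0], "spin": 0, "grip": 30},
    {"delta_pos": [0, 0, 0], "spin": 0, "grip": 15},
    {"delta_pos": [0, 0, 0], "spin": 0, "grip": 10},
    {"delta_pos": [0, 0, 0], "spin": 0, "grip": 10},
    {"delta_pos": [0, 0, 0], "spin": 0, "grip": 10},
    {"delta_pos": [0, 0, 0], "spin": 0, "grip": 10},
    {"delta_pos": [0, 0, 0], "spin": 0, "grip": 10},
    {"delta_pos": [0, 0, 0], "spin": 0, "grip": 10}
  ]
}}

```text
time: 5.15
position: [0.4703, -0.3254, 0.105]
orientation: [[0.202, 0.979, 0.001], [0.979, -0.202, -0.001], [-0.001, 0.001, -1.0]]
contact_force: [-1.0, -1.0, 5.7]
opening: 0.0228
grip_force: 39.2
```

{"fn": "play_rows", "kwargs": {
  "deltas": [
    {"delta_pos": [0, 0, -5], "spin": 0, "grip": 10},
    {"delta_pos": [0, 0, -10], "spin": 0, "grip": 10},
    {"delta_pos": [0, 0, -15], "spin": 0, "grip": 10},
    {"delta_pos": [0, 0, -20], "spin": 0, "grip": 10},
    {"delta_pos": [0, 0, -20], "spin": 0, "grip": 10},
    {"delta_pos": [0, 0, -20], "spin": 0, "grip": 10},
    {"delta_pos": [0, 0, -20], "spin": 0, "grip": 10},
    {"delta_pos": [0, 0, -20], "spin": 0, "grip": 10},
    {"delta_pos": [0, 0, -10], "spin": 0, "grip": 10},
    {"delta_pos": [0, 0, 0], "spin": 0, "grip": 10}
  ]
}}

```text
time: 6.15
position: [0.4704, -0.3255, 0.2458]
orientation: [[0.202, 0.979, 0.002], [0.979, -0.202, -0.002], [-0.001, 0.003, -1.0]]
contact_force: [0.9, -0.5, -1.1]
opening: 0.0229
grip_force: 39.3
```

```bash
python3 w.py w2; python3 - <<'E'
from h import *
f,W,ok=cam("side"); h=cv2.cvtColor(f,cv2.COLOR_RGB2HSV).astype(int);H,S,V=h[...,0],h[...,1],h[...,2]
m=(H>4)&(H<16)&(S>120)&(V>90)&ok&(abs(W[...,1]+.325)<.05); p=W[m]; print(np.median(p,0),p.min(0),p.max(0))
cv2.imwrite("pics/s2.png",cv2.resize(f[60:260,260:460],None,fx=3,fy=3)[:,:,::-1])
E
```

```text
orange 64 [608.  47.] [ 0.813 -0.259 -0.   ] mid [ 8.147e-01 -2.582e-01 -6.000e-04] ext [0.021 0.01  0.004] z 0.001
orange 62 [322. 235.] [ 0.472 -0.315  0.22 ] mid [ 0.4711 -0.3179  0.2195] ext [0.019 0.008 0.006] z 0.222
orange 2578 [322. 271.] [ 0.472 -0.317  0.255] mid [ 0.4359 -0.4305  0.1328] ext [0.091 0.235 0.266] z 0.266
orange 1024 [522. 309.] [ 0.704 -0.578  0.025] mid [ 0.7112 -0.5916  0.0301] ext [0.052 0.039 0.054] z 0.057
red 449 [493. 211.] [ 0.676 -0.43   0.013] mid [ 0.6816 -0.4331  0.0072] ext [0.03  0.052 0.019] z 0.017
top 726 [322.  87.] [ 0.488 -0.238  0.124] mid [ 0.4878 -0.2378  0.123 ] ext [0.023 0.023 0.007] z 0.127
top 272 [635. 362.] [ 0.768 -0.585  0.121] mid [ 0.7697 -0.5876  0.1222] ext [0.011 0.048 0.008] z 0.126
top 311 [583. 377.] [ 0.709 -0.59   0.126] mid [ 0.7158 -0.5966  0.124 ] ext [0.036 0.027 0.012] z 0.13
6.2 [ 0.4698 -0.3251  0.2445] [[0.2017, 0.9795, 0.0004], [0.9795, -0.2017, -0.0003], [-0.0002, 0.0005, -1.0]] 0.023198430852032076 39.33529436588287
[ 0.47116266 -0.31731375  0.24168111] [ 0.46145289 -0.33267496  0.21867058] [ 0.48186778 -0.31168316  0.26423914]
```

View pics/s2.png

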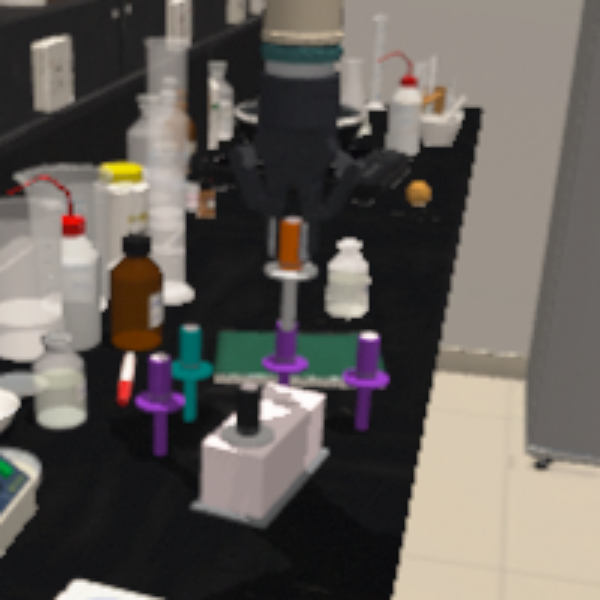

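View pics/w2.png

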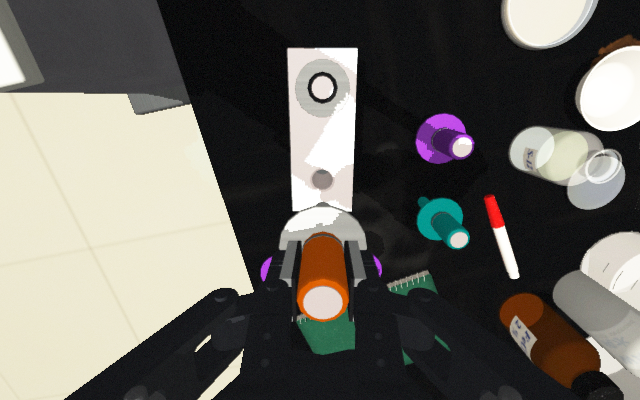

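The side view shows the probe gripped upright (head at about (290,243) in the crop) and clear of the stand. The black probe hasn't moved. Next I'll go next to the well and look with the wrist camera.

{"fn": "play_rows", "kwargs": {
  "deltas": [
    {"delta_pos": [15, -2, 0], "spin": 0, "grip": 10},
    {"delta_pos": [35, -4, 0], "spin": 0, "grip": 10},
    {"delta_pos": [40, -5, 0], "spin": 0, "grip": 10},
    {"delta_pos": [45, -6, 0], "spin": 0, "grip": 10},
    {"delta_pos": [45, -6, 0], "spin": 0, "grip": 10},
    {"delta_pos": [45, -6, 0], "spin": 0, "grip": 10},
    {"delta_pos": [45, -5, 0], "spin": 0, "grip": 10},
    {"delta_pos": [40, -5, 0], "spin": 0, "grip": 10},
    {"delta_pos": [25, -3, 0], "spin": 0, "grip": 10},
    {"delta_pos": [10, -1, 0], "spin": 0, "grip": 10}
  ]
}}

```text
time: 7.25
position: [0.4959, 0.0249, 0.2433]
orientation: [[0.198, 0.98, -0.002], [0.98, -0.198, 0.002], [0.001, -0.003, -1.0]]
contact_force: [-0.8, -0.2, -1.4]
opening: 0.0227
grip_force: 39.3
```

```bash
python3 w.py w3
```

```text
orange 2463 [322. 271.] [0.497 0.034 0.253] mid [ 0.4874 -0.0814  0.1365] ext [0.039 0.237 0.253] z 0.263
blue 221 [549.  41.] [0.718 0.112 0.072] mid [0.7197 0.1127 0.0711] ext [0.012 0.015 0.007] z 0.075
blue 1465 [325.  90.] [0.515 0.112 0.093] mid [0.5144 0.1104 0.0911] ext [0.049 0.048 0.01 ] z 0.096
red 254 [318.   4.] [0.521 0.175 0.101] mid [0.5216 0.1761 0.0987] ext [0.026 0.009 0.011] z 0.104
top 493 [634. 232.] [ 0.766 -0.064  0.122] mid [ 0.7702 -0.0674  0.1233] ext [0.016 0.052 0.01 ] z 0.128
7.3 [0.4962 0.0249 0.2434] [[0.1985, 0.9801, -0.002], [0.9801, -0.1985, 0.0022], [0.0018, -0.0024, -1.0]] 0.023003265444674945 39.30571496486664
```

View pics/w3.png

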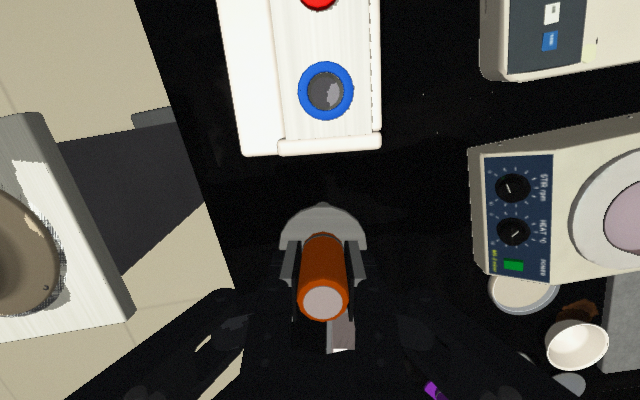

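Blue ring at (325,90), so the well is at (0.515,0.110). I'll move over it and lower partway.

{"fn": "play_rows", "kwargs": {
  "deltas": [
    {"delta_pos": [12.5, 0.3, 0], "spin": 0, "grip": 10},
    {"delta_pos": [25, 0.4, 0], "spin": 0, "grip": 10},
    {"delta_pos": [25, 0.3, 0], "spin": 0, "grip": 10},
    {"delta_pos": [15, 0.2, 0], "spin": 0, "grip": 10},
    {"delta_pos": [10, 0.1, 0], "spin": 0, "grip": 10},
    {"delta_pos": [0, 0, 0], "spin": 0, "grip": 10},
    {"delta_pos": [0, 0, 10], "spin": 0, "grip": 10},
    {"delta_pos": [0, 0, 10], "spin": 0, "grip": 10},
    {"delta_pos": [0, 0, 10], "spin": 0, "grip": 10},
    {"delta_pos": [0, 0, 0], "spin": 0, "grip": 10}
  ]
}}

```text
time: 8.3
position: [0.5147, 0.1063, 0.2121]
orientation: [[0.202, 0.979, -0.004], [0.979, -0.202, -0.0], [-0.001, -0.004, -1.0]]
contact_force: [-0.5, 0.5, -1.8]
opening: 0.0234
grip_force: 39.3
```

```bash
python3 - <<'E'
from h import *
f,W,ok=cam("side"); h=cv2.cvtColor(f,cv2.COLOR_RGB2HSV).astype(int);H,S,V=h[...,0],h[...,1],h[...,2]
for m in ((H>4)&(H<16)&(S>120)&(V>90),(H>103)&(H<125)&(S>140)&(V>80)):
    p=W[m&ok&(abs(W[...,1]-.11)<.05)&(abs(W[...,0]-.515)<.05)]; print(np.median(p,0),p.min(0),p.max(0))
s=bot.sense();print(s["position"],s["contact_force"],s["grip_force"])
cv2.imwrite("pics/s3.png",cv2.resize(f[160:360,200:400],None,fx=3,fy=3)[:,:,::-1])
E
```

```text
[0.51499772 0.11412591 0.20869478] [0.50357975 0.10433448 0.18503077] [0.52697859 0.11866475 0.23201684]
[0.51508289 0.11178043 0.09339095] [0.49229899 0.08560661 0.07396048] [0.5408796  0.13265598 0.0958311 ]
[0.51538276 0.10642887 0.21303439] [ 0.40401637 -0.66927798 -1.05191735] 39.303043484687805
```

View pics/s3.png

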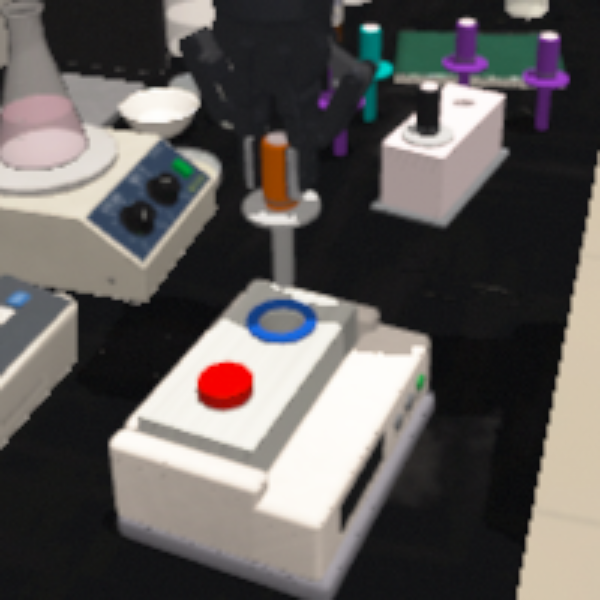

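The rod hangs upright above the ring, 4 mm short in y. I'll correct that and lower it.

{"fn": "play_rows", "kwargs": {
  "deltas": [
    {"delta_pos": [4, 0, 0], "spin": 0, "grip": 10},
    {"delta_pos": [0, 0, 5], "spin": 0, "grip": 10},
    {"delta_pos": [0, 0, 10], "spin": 0, "grip": 10},
    {"delta_pos": [0, 0, 10], "spin": 0, "grip": 10},
    {"delta_pos": [0, 0, 12], "spin": 0, "grip": 10},
    {"delta_pos": [0, 0, 12], "spin": 0, "grip": 10},
    {"delta_pos": [0, 0, 12], "spin": 0, "grip": 10},
    {"delta_pos": [0, 0, 10], "spin": 0, "grip": 10},
    {"delta_pos": [0, 0, 7], "spin": 0, "grip": 10},
    {"delta_pos": [0, 0, 0], "spin": 0, "grip": 10}
  ]
}}

```text
time: 9.35
position: [0.5163, 0.1108, 0.1351]
orientation: [[0.202, 0.979, -0.002], [0.979, -0.202, -0.0], [-0.001, -0.002, -1.0]]
contact_force: [-0.2, -0.0, -1.2]
opening: 0.0232
grip_force: 39.3
```

{"fn": "play_rows", "kwargs": {
  "deltas": [
    {"delta_pos": [0, 0, 1], "spin": 0, "grip": 10},
    {"delta_pos": [0, 0, 1], "spin": 0, "grip": 10},
    {"delta_pos": [0, 0, 1], "spin": 0, "grip": 10},
    {"delta_pos": [0, 0, 1], "spin": 0, "grip": 10},
    {"delta_pos": [0, 0, 0.5], "spin": 0, "grip": 10},
    {"delta_pos": [0, 0, 0.5], "spin": 0, "grip": 10},
    {"delta_pos": [0, 0, 0], "spin": 0, "grip": 10},
    {"delta_pos": [0, 0, 0], "spin": 0, "grip": 10},
    {"delta_pos": [0, 0, 0], "spin": 0, "grip": 10},
    {"delta_pos": [0, 0, 0], "spin": 0, "grip": 10}
  ]
}}

```text
time: 10.35
position: [0.5171, 0.1109, 0.1313]
orientation: [[0.202, 0.979, 0.0], [0.979, -0.202, 0.0], [0.0, 0.0, -1.0]]
contact_force: [0.4, 0.3, -1.1]
opening: 0.023
grip_force: 39.3
```

{"fn": "play_rows", "kwargs": {
  "deltas": [
    {"delta_pos": [0, 0, 1], "spin": 0, "grip": 10},
    {"delta_pos": [0, 0, 0], "spin": 0, "grip": 10},
    {"delta_pos": [0, 0, 1], "spin": 0, "grip": 10},
    {"delta_pos": [0, 0, 0], "spin": 0, "grip": 10},
    {"delta_pos": [0, 0, 1], "spin": 0, "grip": 10},
    {"delta_pos": [0, 0, 0], "spin": 0, "grip": 10},
    {"delta_pos": [0, 0, 0.5], "spin": 0, "grip": 10},
    {"delta_pos": [0, 0, 0], "spin": 0, "grip": 10},
    {"delta_pos": [0, 0, 0], "spin": 0, "grip": 10},
    {"delta_pos": [0, 0, 0], "spin": 0, "grip": 10}
  ]
}}

```text
time: 11.35
position: [0.5171, 0.1109, 0.1278]
orientation: [[0.202, 0.979, 0.0], [0.979, -0.202, 0.0], [0.0, 0.0, -1.0]]
contact_force: [-0.3, 0.6, -1.4]
opening: 0.0231
grip_force: 39.3
```

{"fn": "play_rows", "kwargs": {
  "deltas": [
    {"delta_pos": [0, 0, 0.5], "spin": 0, "grip": 10},
    {"delta_pos": [0, 0, 0], "spin": 0, "grip": 10},
    {"delta_pos": [0, 0, 0.5], "spin": 0, "grip": 10},
    {"delta_pos": [0, 0, 0], "spin": 0, "grip": 10},
    {"delta_pos": [0, 0, 0.5], "spin": 0, "grip": 10},
    {"delta_pos": [0, 0, 0], "spin": 0, "grip": 10},
    {"delta_pos": [0, 0, 0.5], "spin": 0, "grip": 10},
    {"delta_pos": [0, 0, 0], "spin": 0, "grip": 10},
    {"delta_pos": [0, 0, 0], "spin": 0, "grip": 10},
    {"delta_pos": [0, 0, 0], "spin": 0, "grip": 10}
  ]
}}

```text
time: 12.35
position: [0.5171, 0.1109, 0.1269]
orientation: [[0.202, 0.979, 0.001], [0.979, -0.202, 0.0], [0.0, 0.001, -1.0]]
contact_force: [-2.3, -0.2, 9.1]
opening: 0.0229
grip_force: 40.3
```

Force rose to 9 N at the predicted height, so the flange is on the ring. Releasing and retreating upward.

{"fn": "play_rows", "kwargs": {
  "deltas": [
    {"delta_pos": [0, 0, -0.5], "spin": 0, "grip": 10},
    {"delta_pos": [0, 0, 0], "spin": 0, "grip": 26},
    {"delta_pos": [0, 0, 0], "spin": 0, "grip": 32},
    {"delta_pos": [0, 0, 0], "spin": 0, "grip": 40},
    {"delta_pos": [0, 0, 0], "spin": 0, "grip": 50},
    {"delta_pos": [0, 0, 0], "spin": 0, "grip": 60},
    {"delta_pos": [0, 0, 0], "spin": 0, "grip": 60},
    {"delta_pos": [0, 0, 0], "spin": 0, "grip": 60},
    {"delta_pos": [0, 0, 0], "spin": 0, "grip": 60},
    {"delta_pos": [0, 0, 0], "spin": 0, "grip": 60}
  ]
}}

```text
time: 13.35
position: [0.517, 0.1109, 0.1263]
orientation: [[0.202, 0.979, 0.0], [0.979, -0.202, 0.0], [0.0, 0.0, -1.0]]
contact_force: [-0.7, 0.0, -0.2]
opening: 0.06
grip_force: 0.0
```

{"fn": "play_rows", "kwargs": {
  "deltas": [
    {"delta_pos": [0, 0, -5], "spin": 0, "grip": 60},
    {"delta_pos": [0, 0, -10], "spin": 0, "grip": 60},
    {"delta_pos": [0, 0, -15], "spin": 0, "grip": 60},
    {"delta_pos": [0, 0, -20], "spin": 0, "grip": 60},
    {"delta_pos": [0, 0, -20], "spin": 0, "grip": 60},
    {"delta_pos": [0, 0, -20], "spin": 0, "grip": 60},
    {"delta_pos": [0, 0, -20], "spin": 0, "grip": 60},
    {"delta_pos": [0, 0, -10], "spin": 0, "grip": 60},
    {"delta_pos": [0, 0, 0], "spin": 0, "grip": 60},
    {"delta_pos": [0, 0, 0], "spin": 0, "grip": 60}
  ]
}}

```text
time: 14.35
position: [0.5167, 0.1109, 0.246]
orientation: [[0.202, 0.979, -0.0], [0.979, -0.202, 0.0], [-0.0, -0.0, -1.0]]
contact_force: [0.2, 0.2, -0.5]
opening: 0.0604
grip_force: 0.0
```

```bash
python3 w.py w4;python3 - <<'E'
from h import *
f,W,ok=cam("side"); h=cv2.cvtColor(f,cv2.COLOR_RGB2HSV).astype(int);H,S,V=h[...,0],h[...,1],h[...,2]
m=(H>4)&(H<16)&(S>120)&(V>90); p=W[m&ok&(abs(W[...,1]-.11)<.05)&(abs(W[...,0]-.515)<.05)]; print(np.median(p,0),p.min(0),p.max(0))
cv2.imwrite("pics/s4.png",cv2.resize(f[160:360,200:400],None,fx=3,fy=3)[:,:,::-1])
E
```

```text
orange 550 [323. 194.] [0.518 0.119 0.141] mid [0.5136 0.1087 0.1218] ext [0.029 0.027 0.05 ] z 0.147
blue 162 [522. 139.] [0.718 0.112 0.072] mid [0.7202 0.1127 0.0717] ext [0.013 0.015 0.006] z 0.075
red 1311 [313. 101.] [0.524 0.19  0.101] mid [0.5242 0.1901 0.1016] ext [0.034 0.035 0.004] z 0.104
top 93 [323. 186.] [0.519 0.121 0.124] mid [0.5175 0.118  0.1239] ext [0.021 0.009 0.012] z 0.13
top 1032 [611. 294.] [ 0.773 -0.044  0.124] mid [ 0.7831 -0.0594  0.124 ] ext [0.042 0.065 0.012] z 0.13
14.4 [0.5164 0.1108 0.2455] [[0.2017, 0.9795, -0.0016], [0.9795, -0.2017, -0.0], [-0.0004, -0.0015, -1.0]] 0.06015708445863271 0.0
[0.51345649 0.11805632 0.12558324] [0.50507374 0.1022092  0.09996737] [0.52819054 0.12194463 0.14610484]
```

View pics/s4.png

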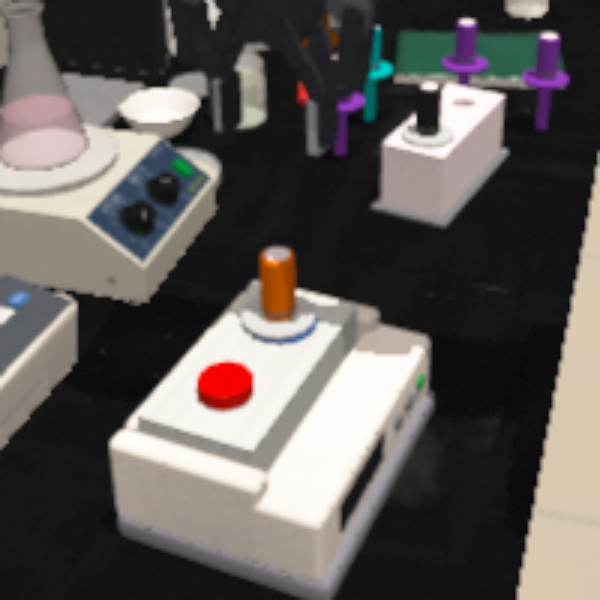

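The probe stands upright with its flange on the blue ring (head at about (278,283) in the crop, z about 0.122), and the gripper is clear. The tube and black probe look unmoved. Handing in.

```bash
python3 -c "from plant import bot; print(bot.sign_off())"
```

```text
the job is handed in; nothing more can be done
None
```

The orange-headed probe is upright in the free blue-ringed well, flange on the ring, and released. The black probe and red-capped tube look unmoved, and I handed the job in at about 14 s; no verdict came back.

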